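Take the sensor probe off the lab reactor and hang it up

ROBOT

A 6-joint arm with a two-finger parallel gripper is mounted at the origin on the work surface. World frame = base frame: x ahead of the robot, y to its left, z up, the work surface at z = 0. Lengths are in m, angles in rad, forces in N, time in s.
With the tool pointing down it reaches from about 0.325 to 0.9 m from the base axis. Payload 6.1 kg.
Tool frame: the origin (TCP) lies midway between the tips of the shut fingers; the grasp point (between the pads) lies 19 mm behind it; z points along the fingers, y is the direction in which the jaws open and shut (so a half turn about z gives the same grasp; the last joint's range is limited). The gripper opens to 85 mm and grips with 20 to 120 N. Pads are 22 mm wide; open, the fingers measure 114 mm over their backs; the gripper's body (76 mm by 85 mm) begins 54 mm behind the grasp point. The pads swing forward as they close: fully open they stand 13 mm farther back than shut.
Start: joints at [1.064, 0.22, 1.526, -0, 1.395, -0.126], TCP at [0.232, 0.58, 0.231] pointing down, gripper open.
Joint ranges: [-2.98, 2.98], [-0.91, 2.08], [0.09, 2.57], [-1.24, 4.39], [0.2, 2.65], [-2.68, 2.68]. Speed limits (rad/s): [2.57, 2.57, 3.01, 3.14, 3.14, 3.14].

INTERFACE

Orientations are given as a unit quaternion [x, y, z, w].
In Python, from cell import read_state, grab_frame, job_done gives the robot as it stands.
- The arm moves only by the tool carry_out, never from a script. Its argument "plan" is one flat list of numbers, 4 for each row, row after row: the shift along the world's x, y, z in mm, then the turn about the world's z in rad. In form: [x, y, z, yaw, x, y, z, yaw, ...]. A call has 1 to 20 rows; each row shifts and turns the commanded pose from where the row before left it; what a row does not reach is not made up. A row lasts 1/12 s, in which the tool goes at most 41.7 mm and 7.16 degrees, less where a joint would pass 70% of its speed; a pose out of reach is approached as far as the arm can. A call is refused whole if a number of a shift passes 41.7 or a number of a turn 0.125, either way. A call with a gripper value outside its range is refused whole. "gripper" is the opening, from 0 (shut) to 1 (fully open), set as the call begins (left out, the last holds). The fingers move at their own pace and stop on an object; "force" is the grip in N (left out, the last holds). Time passes only in rows, so rows that do not move let the fingers close. It gives the time, the measured TCP pose, the force and the opening at its end, in the units of the state.
- read_state(): the state, without advancing time (a new reading comes with each control period).
- grab_frame(name): name is "side" or "top" or "wrist"; returns a dict with "frame" (384x512x3 uint8, blue, green, red), "z_map" (384x512 float32, m along the optical axis (not along the pixel's ray), 0 where there is no reading), "fov_y" (degrees; the focal length in pixels is half the picture's height over the tangent of half this angle, whatever the lens; pixels are square), "cx", "cy" (the principal point, pixels), "k1" (the pictures are not rectified: a ray, as slopes to the right and down, at radius r is drawn at 1 + k1 r^2 times it, then the intrinsics apply), "R" (3x3) and "t" (3): a world point X has camera coordinates R X + t. Camera axes: x right, y down, z forward; pixel columns grow to the right and rows downward; lengths in m; the calibration is good to about 2 mm. A picture is of the moment at which its call begins.
- job_done(): hands the job in, once; it reports no verdict.
The state is a dict: "time": time; "qpos": joint angles; "qd": joint speeds; "tau": joint torques, N m; "eef_pos": TCP position; "tcp_rot": TCP orientation; "ft_force": force on the tool from outside, world axes, zero at the start; "torque": the same for the moment, N m; "gripper_width": finger opening in m.
Only numpy, scipy, OpenCV 4.12 (cv2) and the standard library are available. Lean on these libraries where they do the work, as an engineer would, in place of code of your own. Each camera call takes 0.05 s, during which the arm holds its last target.

TASK

Unlock the reactor's blue spring collar: pull it straight up, turn it counterclockwise seen from above to its stop, and let it settle parked there. Draw the probe out by its green head, carry it upright and hang it by its flange on the yellow fork; then turn the empty collar back the other way so that it springs fully down into its locked place. Leave the other glassware and the tube rack where they are.

Things in the scene. Friction and masses are not known exactly. Their poses are not given: they have to be found in the camera images.
- socket (a point): Centre of the steel seat under the probe's flange, fixed, 164 mm above the bench, on the coupler's vertical axis; z up. The bolted-down reactor stands left or right: white round base (132 mm across), glass vessel (100 mm), steel headplate (116 mm, top at 130 mm), 41 mm wide neck with an 18 mm bore. The probe comes out straight up only.
- collar_top (a point): Centre of the blue collar's upper end, 177 mm above the bench when locked; moves and turns with it. Collar: tube, 56 mm outside diameter, 32 mm tall, can be gripped across at any yaw; the green probe head stands 26 mm above it. A toothed crown, also 56 mm wide, is below it (top at 143 mm). An orange stripe marks the collar's tooth, on its +x side.
- spring_carrier (a joint): Lift of the collar, m: 0 = down and locked, 0.014 = upper stop. A spring pulls it down with 6 N at 0, 10 N at 0.014. The collar turns only when lifted by more than 0.011; parked in the shallow open notch it stands at about 0.006.
- collar (a joint): Turn of the collar, rad: 0 = locked (play to about 0.11), grows counterclockwise seen from above, stop at 1.1. Let go at 0.93 to 1.1 it drops into the parking notch, stays there, and the probe's ears can pass the collar's lip. To lock: lift to above 0.011 again (5 to 8 mm from parked), turn back to below 0.1, let go: it springs down. Friction 0.02 N m.
- probe: Probe, 0.14 kg (varies), 114 mm long, upright; origin at the centre of its flange's underside, z up. Green head: 26 mm diameter, 6 to 39 mm above the origin. Steel flange: 28 mm diameter, 6 mm thick, with two 9 mm wide ears to 21 mm radius along +y and -y. Stem: 13 mm diameter, to 75.5 mm below the origin. Starts seated in the socket, ears under the collar's lip.
- rest_seat (a point): Middle of the yellow fork's seat, on its upper face, 150 mm above the bench: the probe's origin belongs here. Slot along x, 18 mm wide, from its open end 29 mm before this point (-x) to 12 mm behind it; prongs 14 mm wide, 8 mm thick, 4 mm high stops on their tips. Post behind (+x), no higher than the fork. The stem may enter from above or by the open end.
- beaker: Empty glass beaker, 72 mm wide, 90 mm tall; origin under its centre. Leave alone.
- flask: Conical greenish flask, 80 mm wide, 104 mm tall; origin under its centre. Leave alone.
- tube_rack: Green tube rack, 64 x 170 mm, 88 mm tall; origin under its centre. Leave alone.
Things that resemble listed ones, but are neither listed nor needed, are in the scene too. There is more than one size of the probe; the job needs the smallest.

How it is judged:
On the way, in this order (a step that is already met when the one before it is completed fails the run):
1. the collar has been lifted over its crown and turned open, and stands parked there, let go, with the probe still seated (value of joint collar above 0.88 rad and value of joint spring_carrier below 0.009 m and contact force between the fingers and collar below 0.2 N and distance between probe and socket below 0.008 m), for 0.2 s.
2. the probe has been drawn right out of the coupler (z of probe in the frame of socket above 0.085 m), for 0.1 s.
3. the probe hangs upright by its flange on the fork, let go (horizontal distance between probe and rest_seat below 0.015 m and z of probe in the frame of rest_seat between -0.004 and 0.003 m and angle between probe's own z axis and vertical below 0.15 rad and contact force between the fingers and probe below 0.2 N), for 0.2 s.
4. the collar is turned back and has sprung down (value of joint collar below 0.16 rad and value of joint spring_carrier below 0.002 m), for 0.2 s.
At the end, for the whole second after the job is handed in: The probe hangs at rest by its flange on the yellow fork (origin within 15 mm sideways of the seat point, from 4 mm below to 3 mm above it, leaning less than 0.15 rad), and the collar is locked: turned to below 0.16 rad and down to within 2 mm (all of step 4 and horizontal distance between probe and rest_seat below 0.015 m and z of probe in the frame of rest_seat between -0.004 and 0.003 m and angle between probe's own z axis and vertical below 0.15 rad and linear speed of probe below 0.03 m/s); the robot touches nothing.
It fails at once if the probe is tipped by more than 0.7 rad (angle between probe's own z axis and vertical above 0.7 rad).
It fails at once if the beaker, flask or tube rack is moved by more than 25 mm (distance of any of beaker, flask, tube_rack from where it was at the start of the episode above 0.025 m).
It also fails if it takes over 64 s, if anything falls off the work surface, if the arm or the gripper's body presses on something with over 40 N, if the wrist force passes 120 N, or if a joint passes its speed limit or range.

## Working session

There is one attempt and no reset: what is moved stays moved. The work goes in short steps, Python scripts to look and compute and a tool call to move; the robot and the scene stay as the last step left them, time stands still between calls to the robot, and variables do not carry over. Pictures are saved under pics/ and viewed, and the job is handed in when it is done.

Besides the shell and the picture viewer there is one more tool, called as name(argument=value, ...), one argument or row to a line, values as JSON. carry_out: Moves the arm, as the interface text tells. Its arguments: {"type":"object","properties":{"plan":{"type":"array","items":{"type":"number"}},"gripper":{"type":"number"},"force":{"type":"number"}},"required":["plan"]}

```bash
ls; mkdir -p pics; cat > h.py <<'E'
import numpy as np, cv2, pickle
from cell import read_state, grab_frame, job_done
def save(n,tag):
    f=grab_frame(n); pickle.dump(f,open(f'pics/{tag}.pkl','wb')); cv2.imwrite(f'pics/{tag}.png',f['frame']); return f
def load(tag): return pickle.load(open(f'pics/{tag}.pkl','rb'))
def K(f):
    F=f['frame'].shape[0]/2/np.tan(np.radians(f['fov_y'])/2)
    return np.array([[F,0,f['cx']],[0,F,f['cy']],[0,0,1.]])
def slopes(f,uv):
    # distorted = s*(1+k1 r^2)
    uv=np.asarray(uv,float).reshape(-1,1,2)
    return cv2.undistortPoints(uv,K(f),np.array([f['k1'],0,0,0,0.])).reshape(-1,2)
def onplane(f,uv,z):
    s=slopes(f,uv); R=np.array(f['R']);t=np.array(f['t'])
    d=np.c_[s,np.ones(len(s))]@R; o=-R.T@t
    k=(z-o[2])/d[:,2]; return o+k[:,None]*d
def pts(f,uv):
    uv=np.asarray(uv,int).reshape(-1,2); z=f['z_map'][uv[:,1],uv[:,0]]
    s=slopes(f,uv); c=np.c_[s,np.ones(len(s))]*z[:,None]
    R=np.array(f['R']);t=np.array(f['t']); return (c-t)@R
def proj(f,X):
    R=np.array(f['R']);t=np.array(f['t'])
    return cv2.projectPoints(np.asarray(X,float).reshape(-1,1,3),cv2.Rodrigues(R)[0],t,K(f),np.array([f['k1'],0,0,0,0.]))[0].reshape(-1,2)
E
python3 - <<'E'
from h import *
for n in ['side','top','wrist']:
    f=save(n,n+'0'); print(n,f['fov_y'],f['cx'],f['cy'],f['k1'],(-np.array(f['R']).T@f['t']).round(3))
print(read_state())
E
```

```text
pics
side 57.13554473008745 258.6492017439933 184.0536402109964 -0.051851311162742185 [ 0.384 -0.675  0.555]
top 54.090289761128055 258.93608366968505 195.23990921863435 -0.04827374246947993 [ 0.516 -0.011  1.036]
wrist 70.446858409111 254.26419675376246 190.89950090421024 -0.01989045130226912 [0.167 0.606 0.374]
{'time': 0.15, 'qpos': array([ 1.06391028e+00,  2.21077427e-01,  1.52737222e+00, -2.12063589e-06,
        1.39473677e+00, -1.26073263e-01]), 'qd': array([ 0.00136408, -0.0011225 , -0.00400669,  0.00054072, -0.00078741,
       -0.00188383]), 'tau': array([ 7.92747414e-04, -4.97488153e+01, -3.89903677e+01, -3.14028957e-04,
        7.27921841e-03,  3.30213834e-05]), 'eef_pos': array([0.23204562, 0.57979901, 0.2304178 ]), 'tcp_rot': array([ 1.89257716e-01,  9.81927127e-01, -7.57633899e-04, -2.47016926e-04]), 'ft_force': array([-0.26429881, -0.33268933, -0.60800672]), 'torque': array([-0.00024844,  0.00450041,  0.05426665]), 'gripper_width': 0.08553679883381629}
```

View pics/side0.png

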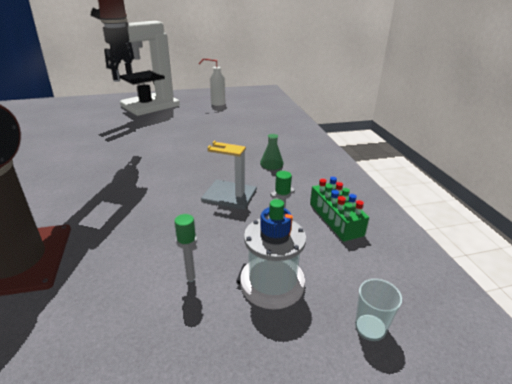

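View pics/top0.png

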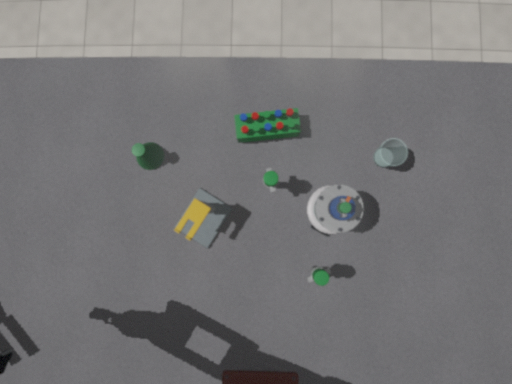

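View pics/wrist0.png

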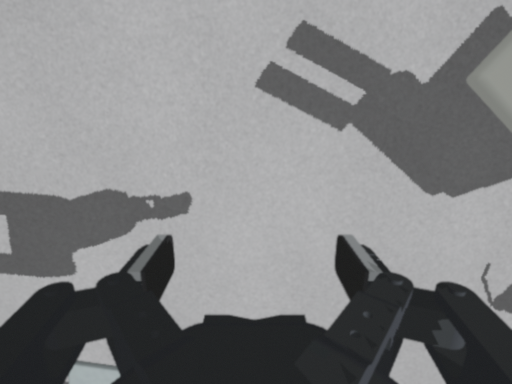

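Side view: the reactor with the blue collar is at (275,240) with a green head at (277,208), and the yellow fork is at (227,148). There are two other green-headed probes, at (185,230) and (284,182). The candidates are those three heads. Only (277,208) stands inside the blue collar on the reactor, and it looks smallest. I'll confirm with an enlarged crop and measure.

```bash
python3 - <<'E'
from h import *
s=load('side0');t=load('top0')
a=cv2.resize(s['frame'][130:310,160:340],None,fx=2.2,fy=2.2,interpolation=cv2.INTER_CUBIC)
b=cv2.resize(t['frame'][165:290,160:380][:, :],None,fx=1.8,fy=1.8,interpolation=cv2.INTER_CUBIC)
c=np.zeros((max(a.shape[0],b.shape[0]),a.shape[1]+b.shape[1],3),np.uint8);c[:a.shape[0],:a.shape[1]]=a;c[:b.shape[0],a.shape[1]:]=b
cv2.imwrite('pics/crop0.png',c);print(c.shape)
for n,f in (('side',s),('top',t)):
    hsv=cv2.cvtColor(f['frame'],cv2.COLOR_BGR2HSV)
    for nm,lo,hi in (('green',(50,120,60),(75,255,255)),('blue',(108,130,50),(128,255,255)),('yellow',(18,150,120),(32,255,255)),('orange',(3,150,120),(17,255,255))):
        m=cv2.inRange(hsv,lo,hi); k,l,st,ce=cv2.connectedComponentsWithStats(m)
        for i in range(1,k):
            if st[i,4]>=12:
                v,u=np.where((l==i)&(f['z_map']>0)); P=pts(f,np.c_[u,v]); 
                print(n,nm,st[i],ce[i].round(1),'med',np.median(P,0).round(3),'min',np.percentile(P,3,0).round(3),'max',np.percentile(P,97,0).round(3))
E
```

```text
(396, 792, 3)
side green [273 161   9   8  35] [277.3 164.3] med [0.693 0.284 0.017] min [0.683 0.278 0.009] max [0.709 0.293 0.028]
side green [276 171  15  24 314] [282.8 182.2] med [ 0.608 -0.033  0.148] min [ 0.595 -0.038  0.119] max [ 0.625 -0.007  0.161]
side green [ 311  183   58   58 1278] [340.6 215. ] med [ 0.752 -0.067  0.048] min [ 0.729 -0.095  0.005] max [0.802 0.068 0.088]
side green [340 188   9   8  49] [344.6 191.7] med [ 0.782 -0.009  0.086] min [ 0.775 -0.016  0.058] max [0.791 0.026 0.089]
side green [269 199  15  21 246] [276.3 208.9] med [ 0.542 -0.195  0.197] min [ 0.532 -0.199  0.177] max [ 0.555 -0.176  0.204]
side green [175 215  19  28 438] [184.8 228.3] med [ 0.382 -0.154  0.149] min [ 0.368 -0.158  0.121] max [ 0.396 -0.132  0.163]
side blue [   0    0   53  100 3746] [19.2 53.2] med [-0.474  1.733  0.134] min [-0.48   1.385 -0.147] max [-0.469  2.09   0.397]
side blue [330 177   7   7  39] [332.7 179.7] med [0.774 0.049 0.087] min [0.768 0.043 0.078] max [0.783 0.059 0.089]
side blue [332 190   7   8  45] [334.6 193.2] med [ 0.75  -0.014  0.087] min [ 0
[... 964 characters left out ...]
.8] med [ 0.382 -0.137  0.16 ] min [ 0.368 -0.151  0.149] max [ 0.396 -0.122  0.162]
top blue [276 110   5   7  31] [277.9 113.2] med [ 0.785 -0.034  0.087] min [ 0.777 -0.039  0.084] max [ 0.792 -0.029  0.092]
top blue [241 114   6   7  25] [243.2 116.9] med [0.773 0.056 0.087] min [0.767 0.05  0.082] max [0.781 0.06  0.09 ]
top blue [266 124   5   6  24] [267.8 126.9] med [ 0.748 -0.009  0.088] min [ 0.742 -0.014  0.085] max [ 0.754 -0.004  0.091]
top yellow [176 200  34  39 436] [194.8 215.5] med [0.522 0.159 0.15 ] min [0.474 0.133 0.147] max [0.548 0.195 0.152]
top orange [276 122   7   7  14] [278.8 124.6] med [ 0.755 -0.035  0.087] min [ 0.747 -0.045  0.084] max [ 0.761 -0.031  0.089]
```

View pics/crop0.png

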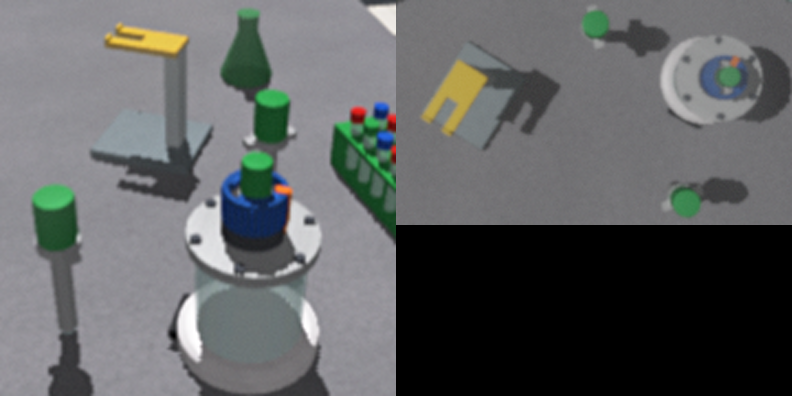

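```bash
cat > m.py <<'E'
from h import *
def cloud(f):
    v,u=np.mgrid[0:384,0:512]; u=u.ravel();v=v.ravel(); ok=f['z_map'][v,u]>0
    u,v=u[ok],v[ok]; return np.c_[u,v],pts(f,np.c_[u,v])
E
python3 - <<'E'
from m import *
for n in ('side0','top0'):
    f=load(n); uv,P=cloud(f)
    near=np.hypot(P[:,0]-.545,P[:,1]+.185)<.07
    hsv=cv2.cvtColor(f['frame'],cv2.COLOR_BGR2HSV)[uv[:,1],uv[:,0]].astype(int)
    for nm,lo,hi in (('plate',.126,.134),('collartop',.173,.181),('head',.1985,.21)):
        m=near&(P[:,2]>lo)&(P[:,2]<hi); Q=P[m]
        if len(Q)<5: print(n,nm,len(Q)); continue
        c,r=cv2.minEnclosingCircle(Q[:,:2].astype(np.float32)); print(n,nm,m.sum(),np.round(c,4),round(r,4),'mean',Q.mean(0).round(4))
    o=near&(hsv[:,0]<18)&(hsv[:,1]>120); print('orange',o.sum(),P[o].mean(0).round(4),uv[o].mean(0))
    y=(hsv[:,0]>17)&(hsv[:,0]<33)&(hsv[:,1]>140)&(np.hypot(P[:,0]-.51,P[:,1]-.16)<.1)&(P[:,2]>.146)
    Q=P[y][:,:2].astype(np.float32); bx=cv2.minAreaRect(Q); print('fork',y.sum(),bx,cv2.boxPoints(bx).round(4).tolist(), 'z',np.median(P[y][:,2]))
f=load('top0');cr=lambda a,b,c,d:cv2.resize(f['frame'][a:b,c:d],None,fx=6,fy=6,interpolation=cv2.INTER_CUBIC)
cv2.imwrite('pics/c1.png',np.hstack([cr(180,240,170,230),cr(180,240,305,365)]))
E
```

```text
side0 plate 1235 [ 0.5445 -0.1861] 0.0585 mean [ 0.5384 -0.2044  0.1315]
side0 collartop 316 [ 0.5441 -0.1883] 0.029 mean [ 0.5424 -0.1954  0.1767]
side0 head 118 [ 0.5438 -0.1873] 0.0131 mean [ 0.5433 -0.189   0.2027]
orange 27 [ 0.5657 -0.1944  0.1772] [288.51851852 216.14814815]
fork 247 ((0.5112207531929016, 0.16331329941749573), (0.048324692994356155, 0.08915860950946808), 58.21385955810547) [[0.46059998869895935, 0.1662999987602234], [0.5364000201225281, 0.1193000003695488], [0.5618000030517578, 0.16040000319480896], [0.4860999882221222, 0.20730000734329224]] z 0.14987623248040605
top0 plate 1254 [ 0.5419 -0.1832] 0.0585 mean [ 0.5414 -0.1803  0.13  ]
top0 collartop 271 [ 0.543  -0.1829] 0.0293 mean [ 0.5428 -0.182   0.1764]
top0 head 105 [ 0.5424 -0.1833] 0.0128 mean [ 0.5424 -0.1828  0.2024]
orange 9 [ 0.5635 -0.1942  0.1781] [347.88888889 198.44444444]
fork 485 ((0.5107420086860657, 0.16580423712730408), (0.043240323662757874, 0.08697044849395752), 58.22340774536133) [[0.46239998936653137, 0.17030000686645508], [0.536300003528595, 0.12449999898672104], [0.5590999722480774, 0.16130000352859497], [0.4851999878883362, 0.2071000039577484]] z 0.14967650885230965
```

View pics/c1.png

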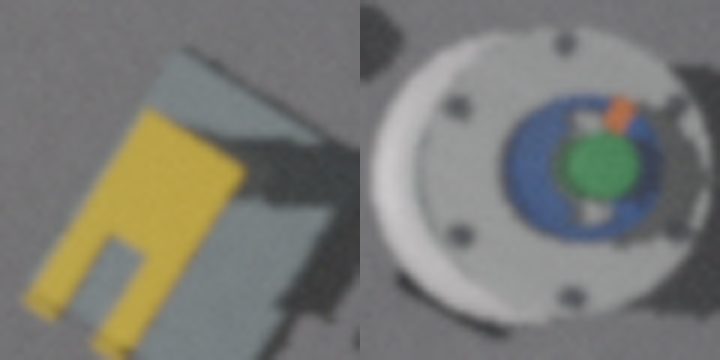

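Top crop: the fork is at left, with its open slot pointing down-left. At right is the collar with its orange stripe at crop (620,113) and the small green head in its centre. That is the job's probe, and it sits in the collar. I'll move above the reactor while measuring the fork slot.

carry_out(
  plan=[15, -37, 2, -0.034, 15, -37, 2, -0.034, 15, -37, 2, -0.034, 15, -37, 2, -0.034, 15, -37, 2, -0.034, 15, -37, 2, -0.034, 15, -37, 2, -0.034, 15, -37, 2, -0.034, 15, -37, 2, -0.034, 15, -37, 2, -0.034, 15, -37, 2, -0.034, 15, -37, 2, -0.034, 15, -37, 2, -0.034, 15, -37, 2, -0.034, 15, -37, 2, -0.034, 15, -37, 2, -0.034, 15, -37, 2, -0.034, 15, -37, 2, -0.034, 15, -37, 2, -0.034, 15, -37, 2, -0.034],
  gripper=1,
  force=40,
)

```text
time: 1.82
eef_pos: [0.5325, -0.1618, 0.2711]
tcp_rot: [0.507, 0.862, 0.0, -0.0]
ft_force: [1.4, 0.3, 0.5]
gripper_width: 0.0854
```

```bash
python3 - <<'E'
from m import *
f=load('top0')
print(onplane(f,[(188,219.5),(194.5,223.3)],.15).round(4))
P=onplane(f,[(174.2,229.8),(179.5,232.8),(185.5,236.8),(192,239.8)],.15); print('tips',P.round(4))
s=read_state();print(s['eef_pos'],s['qpos'],s['tcp_rot'],s['time'])
f=save('wrist','w1')
E
```

```text
[[0.5085 0.176  0.15  ]
 [0.4998 0.1602 0.15  ]]
tips [[0.4835 0.2082 0.15  ]
 [0.4767 0.1953 0.15  ]
 [0.4676 0.1807 0.15  ]
 [0.4609 0.1651 0.15  ]]
[ 0.53247527 -0.16179755  0.27109388] [-4.36787457e-01  3.28610191e-02  1.65773881e+00  1.39223134e-04
  1.45130815e+00 -9.44748741e-01] [ 5.06763036e-01  8.62085376e-01  5.39071645e-05 -1.63489399e-04] 1.8167
```

View pics/w1.png

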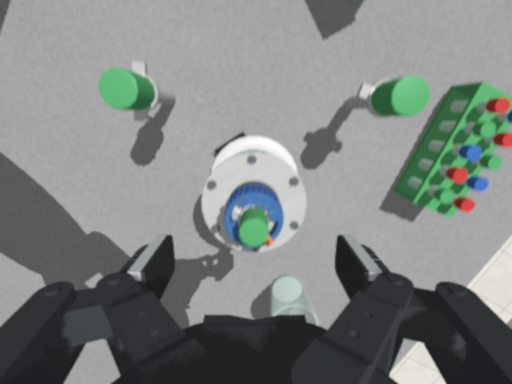

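The wrist view shows the collar at (253,213), its head at (254,227) and stripe at (268,241). Two larger decoys are at (127,88) and (405,95). I'll refine the axis from the wrist depth.

```bash
python3 - <<'E'
from m import *
f=load('w1'); uv,P=cloud(f)
near=np.hypot(P[:,0]-.543,P[:,1]+.185)<.07
hsv=cv2.cvtColor(f['frame'],cv2.COLOR_BGR2HSV)[uv[:,1],uv[:,0]].astype(int)
for nm,lo,hi in (('plate',.127,.134),('collartop',.174,.180),('head',.1995,.21)):
    m=near&(P[:,2]>lo)&(P[:,2]<hi); Q=P[m]
    c,r=cv2.minEnclosingCircle(Q[:,:2].astype(np.float32)); print(nm,m.sum(),np.round(c,4),round(r,4),'mean',Q.mean(0).round(4))
o=near&(hsv[:,0]<18)&(hsv[:,1]>120); print('orange',o.sum(),P[o].mean(0).round(4))
E
```

```text
plate 5012 [ 0.544  -0.1841] 0.0582 mean [ 0.5385 -0.1736  0.131 ]
collartop 1361 [ 0.5443 -0.1846] 0.0291 mean [ 0.542  -0.179   0.1774]
head 685 [ 0.544  -0.1838] 0.0131 mean [ 0.5437 -0.183   0.2034]
orange 28 [ 0.5666 -0.196   0.1788]
```

carry_out(
  plan=[11, -22.7, -10, 0, 0, 0, -25, 0, 0, 0, -25, 0, 0, 0, -25, 0, 0, 0, -23, 0, 0, 0, -15, 0, 0, 0, -5, 0, 0, 0, 0, 0],
)

```text
time: 2.53
eef_pos: [0.542, -0.1817, 0.1414]
tcp_rot: [0.506, 0.863, -0.0, -0.002]
ft_force: [0.1, 0.1, 0.5]
gripper_width: 0.0849
```

carry_out(
  plan=[0, 0, 0, 0, 0, 0, 0, 0, 0, 0, 0, 0, 0, 0, 0, 0, 0, 0, 0, 0, 0, 0, 0, 0, 0, 0, 0, 0],
  gripper=0,
  force=40,
)

```text
time: 3.12
eef_pos: [0.5438, -0.1832, 0.1456]
tcp_rot: [0.506, 0.863, -0.0, 0.001]
ft_force: [-4.2, -0.5, 5.6]
gripper_width: 0.0557
```

```bash
python3 - <<'E'
from m import *
s=read_state();print(s['eef_pos'],s['tcp_rot'],s['ft_force'],s['torque'],s['gripper_width'],s['time'])
f=save('side','s2');cv2.imwrite('pics/s2c.png',cv2.resize(f['frame'][130:310,180:380],None,fx=3,fy=3,interpolation=cv2.INTER_CUBIC))
E
```

```text
[ 0.54384759 -0.18319584  0.14559378] [ 5.05813317e-01  8.62642076e-01 -3.39912119e-04  1.19243309e-03] [-4.19705336 -0.53174231  5.56049734] [-0.08568916  0.6282596   0.01648897] 0.05568341536769675 3.1167
```

View pics/s2c.png

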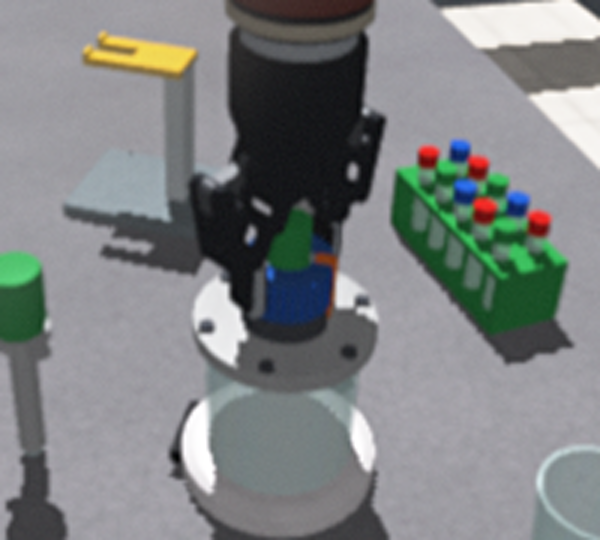

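carry_out(
  plan=[0, 0, 4, 0, 0, 0, 4, 0, 0, 0, 4, 0, 0, 0, 2, 0, 0, 0, 0, 0, 0, 0, 0, 0],
)

```text
time: 3.67
eef_pos: [0.5436, -0.183, 0.1565]
tcp_rot: [0.506, 0.863, -0.0, 0.001]
ft_force: [5.5, -4.8, -12.0]
gripper_width: 0.0559
```

carry_out(
  plan=[0, 0, 2, 0, 0, 0, 0, 0, 0, 0, 0, 0],
)

```text
time: 3.92
eef_pos: [0.5436, -0.1831, 0.1583]
tcp_rot: [0.506, 0.863, -0.0, 0.001]
ft_force: [5.9, -4.1, -13.1]
gripper_width: 0.0555
```

```bash
python3 - <<'E'
from m import *
s=read_state();print(s['eef_pos'],s['tcp_rot'],s['ft_force'],s['torque'],s['gripper_width'],s['time'])
f=save('side','s3');cv2.imwrite('pics/s3c.png',cv2.resize(f['frame'][180:270,230:330],None,fx=6,fy=6,interpolation=cv2.INTER_CUBIC))
E
```

```text
[ 0.54360369 -0.18306005  0.15827053] [ 5.05992037e-01  8.62537927e-01 -1.74785012e-04  5.94503985e-04] [  5.88562631  -4.08075406 -13.07415255] [-0.76369089 -0.93798059 -0.00153523] 0.05548254875036597 3.9167
```

View pics/s3c.png

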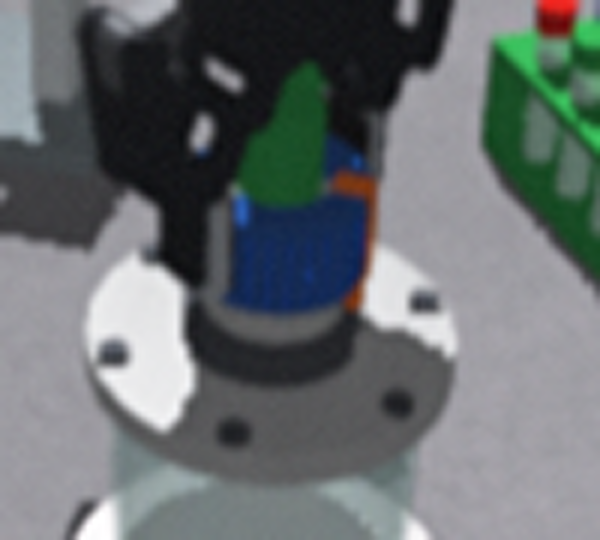

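carry_out(
  plan=[0.5, -0.5, 0, 0.08, 0, 0, 0, 0.1, 0, 0, 0, 0.1, 0, 0, 0, 0, 0, 0, 0, 0],
)

```text
time: 4.38
eef_pos: [0.5433, -0.1833, 0.1578]
tcp_rot: [0.38, 0.925, -0.0, -0.0]
ft_force: [3.5, -4.3, -13.0]
gripper_width: 0.0558
```

carry_out(
  plan=[0, 0, 0.7, 0.1, 0, 0, 0, 0.1, 0, 0, 0, 0.1, 0, 0, 0, 0.1, 0, 0, 0, 0.1, 0, 0, 0, 0.1, 0, 0, 0, 0.1, 0, 0, 0, 0.06, 0, 0, 0, 0, 0, 0, 0, 0],
)

```text
time: 5.22
eef_pos: [0.543, -0.1843, 0.1584]
tcp_rot: [0.01, 1.0, -0.001, -0.001]
ft_force: [1.9, -6.6, -13.4]
gripper_width: 0.0555
```

```bash
python3 - <<'E'
from m import *
s=read_state();print(s['eef_pos'],s['tcp_rot'],s['ft_force'],s['torque'],s['gripper_width'],s['time'],s['qpos'])
q=s['tcp_rot'];print('yaw turned',2*(np.arctan2(q[1],q[0])-np.arctan2(.862638,.505816)))
f=save('side','s4');cv2.imwrite('pics/s4c.png',cv2.resize(f['frame'][180:270,230:330],None,fx=6,fy=6,interpolation=cv2.INTER_CUBIC))
E
```

```text
[ 0.54299823 -0.18426222  0.15841374] [ 1.04712491e-02  9.99944420e-01 -9.20216916e-04 -8.14237409e-04] [  1.89522731  -6.57841486 -13.41744432] [-1.27544823 -0.3662827   0.05661209] 0.055505351894108934 5.2167 [-0.46326471  0.16164771  1.73510264 -0.00249842  1.24550247 -2.01231889]
yaw turned 1.0397158066904586
```

View pics/s4c.png

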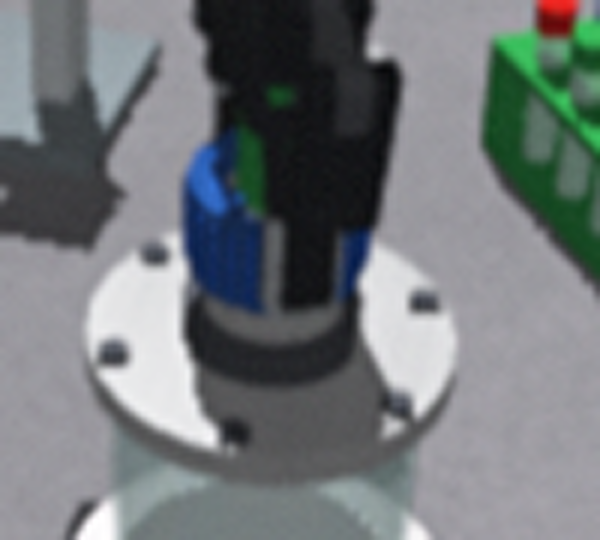

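The collar has been turned (1.04 rad at the tool) while lifted. Next I lower it into the notch and let go.

carry_out(
  plan=[0, 0, -3, 0, 0, 0, -3, 0, 0, 0, 0, 0, 0, 0, 0, 0],
)

```text
time: 5.6
eef_pos: [0.543, -0.1842, 0.1526]
tcp_rot: [0.011, 1.0, -0.001, -0.001]
ft_force: [1.2, -7.4, -11.9]
gripper_width: 0.0555
```

carry_out(
  plan=[0, 0, 0, 0, 0, 0, 0, 0, 0, 0, 0, 0, 0, 0, 0, 0, 0, 0, 0, 0],
  gripper=1,
)

```text
time: 6.02
eef_pos: [0.5442, -0.1829, 0.1548]
tcp_rot: [0.01, 1.0, -0.0, 0.001]
ft_force: [-0.8, -0.2, -0.3]
gripper_width: 0.0851
```

carry_out(
  plan=[0, 0, 20, 0, 0, 0, 30, 0, 0, 0, 30, 0, 0, 0, 20, 0, 0, 0, 0, 0],
)

```text
time: 6.43
eef_pos: [0.5464, -0.184, 0.2605]
tcp_rot: [0.01, 1.0, -0.002, 0.005]
ft_force: [0.2, -0.4, 1.1]
gripper_width: 0.0854
```

```bash
python3 - <<'E'
from m import *
s=read_state();print(s['eef_pos'],s['tcp_rot'],s['ft_force'],s['gripper_width'],s['time'])
f=save('wrist','w5'); uv,P=cloud(f)
near=np.hypot(P[:,0]-.543,P[:,1]+.185)<.07
hsv=cv2.cvtColor(f['frame'],cv2.COLOR_BGR2HSV)[uv[:,1],uv[:,0]].astype(int)
for nm,lo,hi in (('collartop',.179,.187),('head',.1995,.21)):
    m=near&(P[:,2]>lo)&(P[:,2]<hi); Q=P[m]
    c,r=cv2.minEnclosingCircle(Q[:,:2].astype(np.float32)); print(nm,m.sum(),np.round(c,4),round(r,4),'med',np.median(Q,0).round(4))
o=near&(hsv[:,0]<18)&(hsv[:,1]>120); print('orange',o.sum(),P[o].mean(0).round(4))
g=save('side','s5')
cv2.imwrite('pics/s5c.png',np.hstack([cv2.resize(g['frame'][150:270,220:340],(480,480),interpolation=cv2.INTER_CUBIC),cv2.resize(f['frame'][120:280,170:330],(320,480),interpolation=cv2.INTER_CUBIC)]))
E
```

```text
[ 0.54644443 -0.18403484  0.26054671] [ 0.01024946  0.999935   -0.00211836  0.00452321] [ 0.16721388 -0.41872438  1.10978565] 0.0854422808283508 6.4333
collartop 1859 [ 0.5441 -0.1838] 0.0293 med [ 0.5375 -0.1826  0.183 ]
head 811 [ 0.5435 -0.1843] 0.0131 med [ 0.5427 -0.1843  0.2035]
orange 82 [ 0.5633 -0.172   0.1843]
```

View pics/s5c.png

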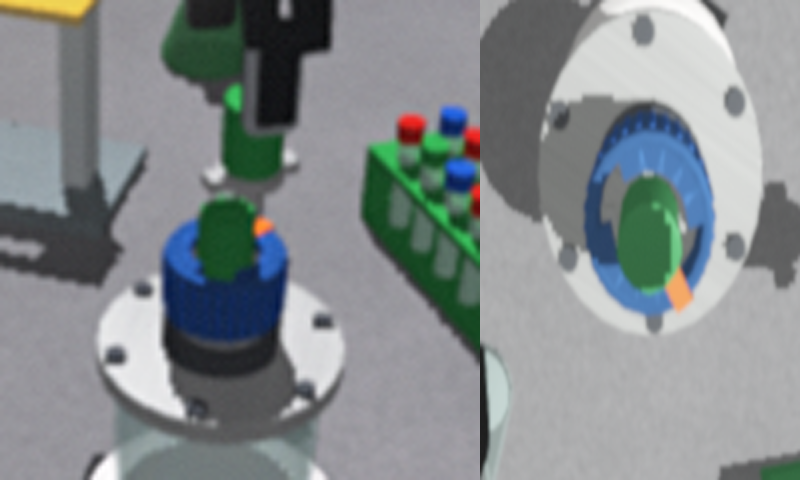

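The collar is parked: its top is at 0.183 (+6 mm), it has turned about 1.03 rad, and the probe is still seated. Next I grip the head.

carry_out(
  plan=[0, -1, -20, 0, 0, 0, -20, 0, 0, 0, -17, 0, 0, 0, -9, 0, 0, 0, 0, 0, 0, 0, 0, 0, 0, 0, 0, 0],
)

```text
time: 7.12
eef_pos: [0.5442, -0.1842, 0.1887]
tcp_rot: [0.01, 1.0, -0.0, 0.0]
ft_force: [0.1, -0.6, 1.5]
gripper_width: 0.0855
```

carry_out(
  plan=[-0.5, 0, -2.5, 0, 0, 0, 0, 0, 0, 0, 0, 0, 0, 0, 0, 0, 0, 0, 0, 0, 0, 0, 0, 0, 0, 0, 0, 0, 0, 0, 0, 0, 0, 0, 0, 0],
  gripper=0,
  force=50,
)

```text
time: 7.87
eef_pos: [0.5435, -0.1843, 0.1862]
tcp_rot: [0.01, 1.0, -0.0, 0.0]
ft_force: [-1.8, -0.8, 5.1]
gripper_width: 0.0236
```

carry_out(
  plan=[0, 0, 4, 0, 0, 0, 6, 0, 0, 0, 10, 0, 0, 0, 0, 0, 0, 0, 0, 0],
)

```text
time: 8.28
eef_pos: [0.5433, -0.1837, 0.2055]
tcp_rot: [0.01, 1.0, 0.0, -0.0]
ft_force: [-0.0, -0.4, -2.0]
gripper_width: 0.024
```

```bash
python3 - <<'E'
from m import *
s=read_state();print(s['eef_pos'],s['tcp_rot'],s['ft_force'],s['gripper_width'],s['time'])
g=save('side','s6')
cv2.imwrite('pics/s6c.png',cv2.resize(g['frame'][150:270,220:340],(480,480),interpolation=cv2.INTER_CUBIC))
E
```

```text
[ 0.54332344 -0.18366254  0.20545857] [ 1.03615703e-02  9.99946264e-01  3.28082731e-04 -1.79663790e-05] [-0.02283673 -0.43565446 -2.0358617 ] 0.024030683933463 8.2833
```

View pics/s6c.png

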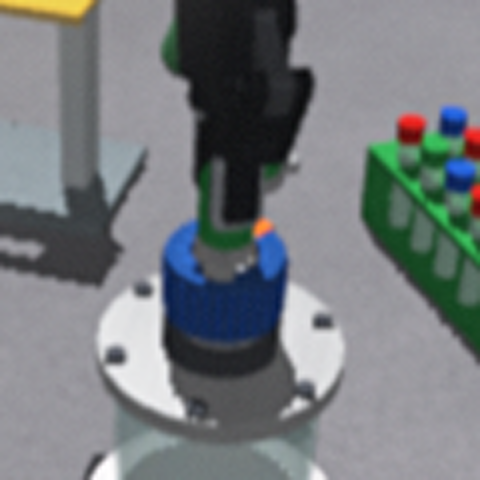

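carry_out(
  plan=[0, 0, 20, 0, 0, 0, 25, 0, 0, 0, 25, 0, 0, 0, 22, 0, 0, 0, 0, 0, 0, 0, 0, 0],
)

```text
time: 8.83
eef_pos: [0.5439, -0.184, 0.2984]
tcp_rot: [0.01, 1.0, -0.0, 0.001]
ft_force: [-0.5, -1.2, -3.0]
gripper_width: 0.0236
```

carry_out(
  plan=[-2, 15, 0, 0, -4, 25, 0, -0.01, -4, 30, 0, -0.01, -4, 30, 0, -0.01, -4, 30, 0, -0.01, -4, 30, 0, -0.01, -4, 30, 0, -0.01, -4, 30, 0, -0.01, -4, 30, 0, -0.01, -4, 30, 0, -0.01, -4, 30, 0, 0, -3, 25, 0, 0, -2, 15, 0, 0, 0, 7, 0, 0, 0, 0, 0, 0, 0, 0, 0, 0, 0, 0, 0, 0, 0, 0, 0, 0],
)

```text
time: 10.33
eef_pos: [0.4963, 0.172, 0.2971]
tcp_rot: [0.056, 0.998, -0.0, -0.0]
ft_force: [0.5, 0.2, -0.6]
gripper_width: 0.0237
```

```bash
python3 - <<'E'
from m import *
s=read_state();print(s['eef_pos'],s['tcp_rot'],s['ft_force'],s['gripper_width'],s['time'])
g=save('side','s7');f=save('wrist','w7');save('top','t7')
cv2.imwrite('pics/s7c.png',np.hstack([cv2.resize(g['frame'][50:250,130:290],(400,500),interpolation=cv2.INTER_CUBIC),cv2.resize(f['frame'],(400,300))[:, :] if 0 else cv2.copyMakeBorder(cv2.resize(f['frame'],(400,300)),0,200,0,0,cv2.BORDER_CONSTANT)]))
E
```

```text
[0.49634627 0.17197273 0.29711619] [ 5.60840732e-02  9.98425984e-01 -2.29864473e-04 -2.81493129e-04] [ 0.4622111   0.20524446 -0.56205658] 0.023701022142237342 10.3333
```

View pics/s7c.png

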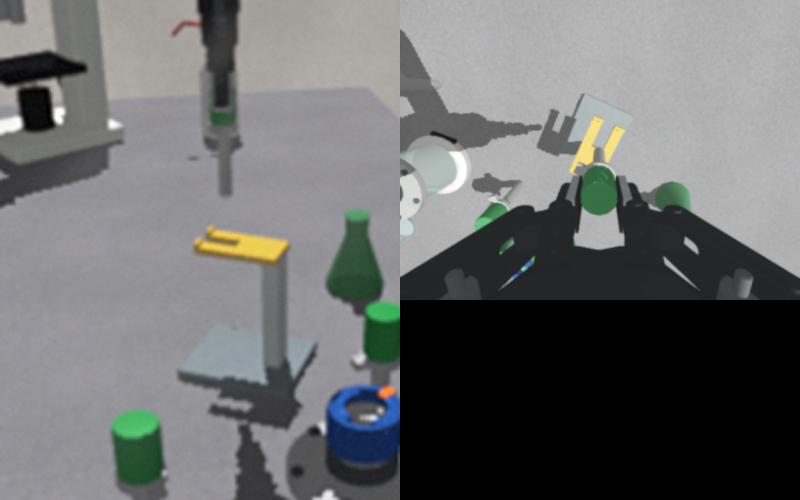

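The side view shows the probe held upright above the fork, with the stem at (225,165) and the slot at (220,240) in the crop. The collar is now empty. I'll refine the fork and stem positions.

```bash
python3 - <<'E'
from m import *
s=read_state()
for n in ('s7','w7'):
    f=load(n); uv,P=cloud(f)
    hsv=cv2.cvtColor(f['frame'],cv2.COLOR_BGR2HSV)[uv[:,1],uv[:,0]].astype(int)
    y=(hsv[:,0]>17)&(hsv[:,0]<33)&(hsv[:,1]>110)&(np.hypot(P[:,0]-.51,P[:,1]-.16)<.1)&(abs(P[:,2]-.15)<.004)
    Q=P[y]
    bx=cv2.minAreaRect(Q[:,:2].astype(np.float32));print(n,'fork',y.sum(),bx,cv2.boxPoints(bx).round(4).tolist(),np.median(Q[:,2]))
    # slot: in fork frame
    yaw=-0.553; c=np.array([.496,.173]); R=np.array([[np.cos(yaw),-np.sin(yaw)],[np.sin(yaw),np.cos(yaw)]]); L=(Q[:,:2]-c)@R
    for a in range(-32,60,4):
        b=np.sort(L[(L[:,0]*1e3>=a)&(L[:,0]*1e3<a+4),1]*1e3)
        if len(b)>2:
            d=np.diff(b);i=d.argmax();print(a,len(b),b[0].round(1),b[-1].round(1),'gap',b[i].round(1),b[i+1].round(1))
    st=(np.hypot(P[:,0]-.496,P[:,1]-.173)<.03)
    for lo,hi in ((.19,.21),(.21,.23),(.23,.25),(.25,.27),(.27,.28),(.285,.30)):
        m=st&(P[:,2]>lo)&(P[:,2]<hi)
        if m.sum(): print(lo,m.sum(),np.median(P[m],0).round(4),P[m].min(0).round(4),P[m].max(0).round(4))
E
```

```text
s7 fork 278 ((0.5122180581092834, 0.16403356194496155), (0.05126768350601196, 0.09007632732391357), 58.620994567871094) [[0.4603999853134155, 0.1656000018119812], [0.5372999906539917, 0.11869999766349792], [0.5640000104904175, 0.16249999403953552], [0.4871000051498413, 0.2093999981880188]] 0.14981697817249096
-28 10 -21.9 23.3 gap -16.2 9.3
-24 10 -21.2 21.8 gap -8.9 9.2
-20 13 -22.1 19.9 gap -12.8 5.6
-16 10 -22.9 21.5 gap -11.6 8.8
-12 10 -21.8 22.6 gap -9.6 8.4
-8 13 -24.3 24.3 gap -9.9 8.8
-4 9 -21.2 20.9 gap -5.9 9.1
0 11 -22.0 19.9 gap -12.1 11.4
4 10 -19.1 23.0 gap -10.4 9.0
8 10 -22.5 23.2 gap -9.8 10.2
12 11 -22.8 23.3 gap 8.6 18.8
16 12 -21.8 17.3 gap 7.7 14.4
20 14 -22.7 21.3 gap 5.9 12.9
24 12 -23.7 20.5 gap -20.1 -12.0
28 15 -20.4 26.6 gap -0.8 11.1
32 12 -20.8 13.4 gap -7.1 0.2
36 11 -21.6 20.6 gap 2.7 14.2
40 13 -22.3 19.8 gap -18.5 -10.3
44 15 -24.6 21.2 gap -3.7 3.0
48 17 -23.1 23.9 gap -0.0 6.6
52 12 -21.3 19.1 gap 5.6 12.8
56 13 -22.5 20.7 gap -13.7 -4.6
0.19 14 [0.4969 0.1668 0.2065] [0.4921 0.1652 0.2024] [0.5026 0.1699 0.2093]
0.21 39 [0.4952 0.1662 0.2203] [0.4
[... 1124 characters left out ...]
-10.8
32 68 -20.8 2.7 gap -0.3 0.4
36 63 -20.0 0.8 gap -11.4 -10.8
40 20 -19.6 -1.3 gap -15.0 -8.9
44 14 -19.7 -15.5 gap -16.1 -15.6
48 16 -19.8 -14.8 gap -16.8 -16.2
52 15 -19.9 -14.8 gap -18.8 -18.3
56 12 -19.5 -15.4 gap -19.5 -18.9
0.19 17 [0.491  0.1732 0.208 ] [0.4905 0.1665 0.2048] [0.4945 0.1781 0.2098]
0.21 94 [0.4912 0.1727 0.2206] [0.4902 0.1659 0.21  ] [0.4964 0.1786 0.2299]
0.23 115 [0.4911 0.1731 0.2401] [0.4899 0.1662 0.2301] [0.4953 0.1783 0.2496]
0.25 16 [0.4908 0.1724 0.2512] [0.4902 0.1685 0.25  ] [0.4922 0.1766 0.2529]
0.27 115 [0.484  0.17   0.2777] [0.4819 0.1521 0.2746] [0.4937 0.1856 0.28  ]
0.285 363 [0.4856 0.1731 0.2933] [0.4837 0.1605 0.285 ] [0.4938 0.1845 0.2999]
```

carry_out(
  plan=[-1, 1, -10, 0, 0, 0, -20, 0, 0, 0, -20, 0, 0, 0, -20, 0, 0, 0, -20, 0, 0, 0, -15, 0, 0, 0, -8, 0, 0, 0, -4, 0, 0, 0, 0, 0, 0, 0, 0, 0, 0, 0, 0, 0],
)

```text
time: 11.4
eef_pos: [0.4961, 0.1742, 0.1818]
tcp_rot: [0.055, 0.998, 0.0, 0.001]
ft_force: [-0.2, -0.3, -1.6]
gripper_width: 0.0238
```

```bash
python3 - <<'E'
from m import *
s=read_state();print(s['eef_pos'],s['tcp_rot'],s['ft_force'],s['gripper_width'],s['time'])
g=save('side','s8')
cv2.imwrite('pics/s8c.png',cv2.resize(g['frame'][100:200,180:280],(600,600),interpolation=cv2.INTER_CUBIC))
E
```

```text
[0.49612595 0.17417764 0.18175339] [5.53704668e-02 9.98465290e-01 2.61252449e-04 1.05220804e-03] [-0.20412118 -0.32125849 -1.61010953] 0.023832107917774025 11.4
```

View pics/s8c.png

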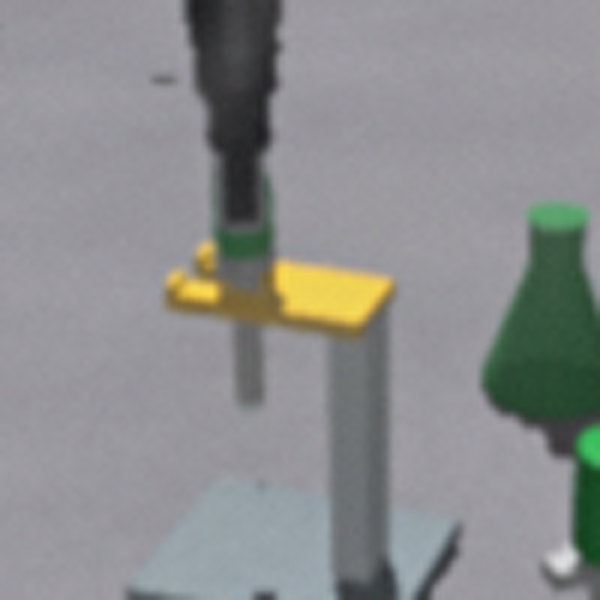

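The stem is in the slot, with the flange about 10 mm above the fork at crop (245,275). I'll lower until it touches.

carry_out(
  plan=[0, 0, -4, 0, 0, 0, -3, 0, 0, 0, -2, 0, 0, 0, 0, 0, 0, 0, 0, 0],
)

```text
time: 11.87
eef_pos: [0.4955, 0.174, 0.1722]
tcp_rot: [0.055, 0.998, 0.0, 0.0]
ft_force: [-1.9, -1.4, 3.4]
gripper_width: 0.0239
```

carry_out(
  plan=[0, 0, -1.5, 0, 0, 0, 0, 0, 0, 0, 0, 0],
)

```text
time: 12.12
eef_pos: [0.4958, 0.174, 0.1721]
tcp_rot: [0.055, 0.998, 0.0, 0.001]
ft_force: [-6.1, -1.5, 12.4]
gripper_width: 0.0239
```

carry_out(
  plan=[0, 0, 1, 0, 0, 0, 0, 0, 0, 0, 0, 0, 0, 0, 0, 0, 0, 0, 0, 0, 0, 0, 0, 0],
  gripper=1,
)

```text
time: 12.62
eef_pos: [0.4952, 0.174, 0.1707]
tcp_rot: [0.055, 0.998, -0.0, -0.0]
ft_force: [-0.2, 0.5, 0.6]
gripper_width: 0.0854
```

carry_out(
  plan=[0, 0, 10, 0, 0, 0, 20, 0, 0, 0, 30, 0, 0, 0, 30, 0, 0, 0, 20, 0, 0, 0, 0, 0, 0, 0, 0, 0],
)

```text
time: 13.2
eef_pos: [0.4962, 0.1742, 0.2832]
tcp_rot: [0.055, 0.998, 0.0, 0.002]
ft_force: [0.2, 0.3, -1.0]
gripper_width: 0.0853
```

```bash
python3 - <<'E'
from m import *
s=read_state();print(s['eef_pos'],s['tcp_rot'],s['ft_force'],s['gripper_width'],s['time'])
g=save('side','s9')
cv2.imwrite('pics/s9c.png',cv2.resize(g['frame'][100:200,180:280],(600,600),interpolation=cv2.INTER_CUBIC))
f=g;uv,P=cloud(f); hsv=cv2.cvtColor(f['frame'],cv2.COLOR_BGR2HSV)[uv[:,1],uv[:,0]].astype(int)
m=(np.hypot(P[:,0]-.496,P[:,1]-.173)<.04)&(hsv[:,0]>45)&(hsv[:,0]<80)&(hsv[:,1]>100)
print(m.sum(),P[m].min(0),P[m].max(0))
t=m&(P[:,2]>.186);print(cv2.minEnclosingCircle(P[t][:,:2].astype(np.float32)))
E
```

```text
[0.4962325  0.17423247 0.28324967] [5.53549300e-02 9.98464772e-01 4.86993141e-04 1.92196087e-03] [ 0.18396799  0.2818094  -1.03650282] 0.08531710862762702 13.2
83 [0.48620107 0.15717023 0.16161497] [0.50507187 0.18244127 0.19018625]
((0.4976651966571808, 0.17068599164485931), 0.012333105318248272)
```

View pics/s9c.png

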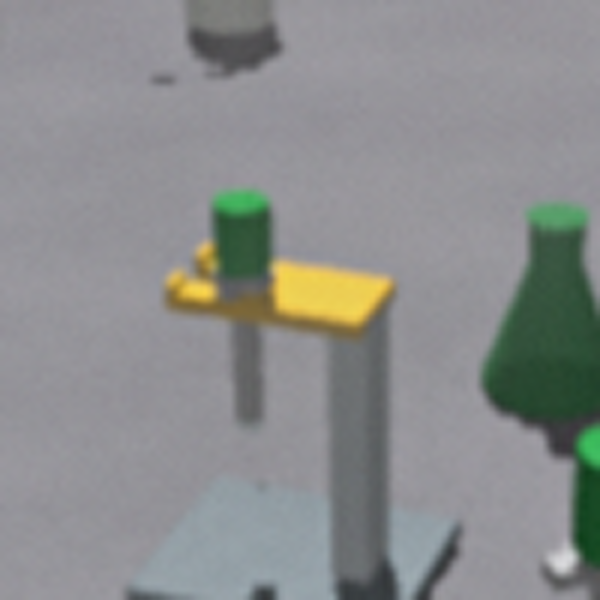

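The probe hangs upright on the fork: head top at 0.190 (0.189 expected), and the stem is vertical through the slot. Back to the collar.

carry_out(
  plan=[2, -15, 0, 0, 4, -25, 0, 0.01, 4, -30, 0, 0.01, 4, -30, 0, 0.01, 4, -30, 0, 0.01, 4, -30, 0, 0.01, 4, -30, 0, 0.01, 4, -30, 0, 0.01, 4, -30, 0, 0.01, 4, -30, 0, 0.01, 4, -30, 0, 0, 3, -25, 0, 0, 3, -15, 0, 0, 0, -8, 0, 0, 0, 0, -15, 0, 0, 0, -15, 0, 0, 0, 0, 0, 0, 0, 0, 0, 0, 0, 0, 0],
)

```text
time: 14.83
eef_pos: [0.5434, -0.1833, 0.2514]
tcp_rot: [0.01, 1.0, 0.0, 0.0]
ft_force: [0.5, 1.1, 0.6]
gripper_width: 0.0856
```

```bash
python3 - <<'E'
from m import *
s=read_state();print(s['eef_pos'],s['tcp_rot'],s['ft_force'],s['gripper_width'],s['time'])
f=save('wrist','w10'); uv,P=cloud(f)
near=np.hypot(P[:,0]-.543,P[:,1]+.185)<.07
hsv=cv2.cvtColor(f['frame'],cv2.COLOR_BGR2HSV)[uv[:,1],uv[:,0]].astype(int)
m=near&(P[:,2]>.180)&(P[:,2]<.187); Q=P[m]
print(cv2.minEnclosingCircle(Q[:,:2].astype(np.float32)),np.median(Q,0).round(4))
o=near&(hsv[:,0]<18)&(hsv[:,1]>120); print('orange',o.sum(),P[o].mean(0).round(4))
cv2.imwrite('pics/w10.png',f['frame'])
E
```

```text
[ 0.54343469 -0.18325868  0.25141652] [9.92471115e-03 9.99950746e-01 7.93430959e-05 1.20319799e-05] [0.52296504 1.05575988 0.56902381] 0.08562091386765827 14.8333
((0.5441964268684387, -0.18302574753761292), 0.02925216779112816) [ 0.5423 -0.1833  0.1826]
orange 125 [ 0.5614 -0.1677  0.1988]
```

View pics/w10.png

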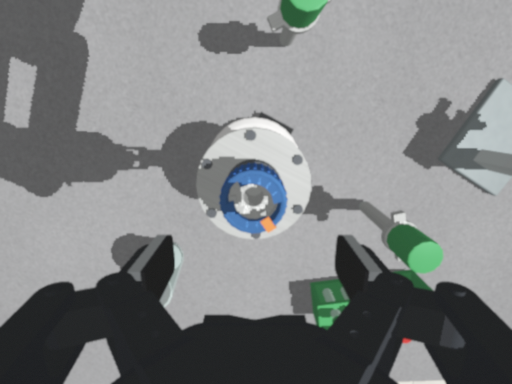

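The empty collar is centred at (253,198), with its stripe at (268,225), still parked. Descend and grip.

carry_out(
  plan=[0, -1, -20, 0, 0, 0, -25, 0, 0, 0, -25, 0, 0, 0, -20, 0, 0, 0, -10, 0, 0, 0, 0, 0, 0, 0, 0, 0],
)

```text
time: 15.47
eef_pos: [0.5437, -0.185, 0.1519]
tcp_rot: [0.01, 1.0, -0.0, 0.0]
ft_force: [-0.4, 0.3, -0.5]
gripper_width: 0.0855
```

carry_out(
  plan=[0, 0, 0, 0, 0, 0, 0, 0, 0, 0, 0, 0, 0, 0, 0, 0, 0, 0, 0, 0, 0, 0, 0, 0, 0, 0, 0, 0],
  gripper=0,
  force=40,
)

```text
time: 16.05
eef_pos: [0.5444, -0.1846, 0.1534]
tcp_rot: [0.01, 1.0, 0.0, 0.001]
ft_force: [-1.3, 3.5, 6.8]
gripper_width: 0.0556
```

carry_out(
  plan=[0, 0, 3, 0, 0, 0, 3, 0, 0, 0, 3, 0, 0, 0, 0.5, 0, 0, 0, 0, 0, 0, 0, 0, 0],
)

```text
time: 16.55
eef_pos: [0.5443, -0.1845, 0.1598]
tcp_rot: [0.01, 1.0, 0.0, 0.001]
ft_force: [8.0, 0.9, -10.3]
gripper_width: 0.0553
```

carry_out(
  plan=[0, 0, 0.5, -0.06, 0, 0, 0, -0.1, 0, 0, 0, -0.1, 0, 0, 0, -0.1, 0, 0, 0, -0.1, 0, 0, 0, -0.1, 0, 0, 0, -0.1, 0, 0, 0, -0.1, 0, 0, 0, -0.1, 0, 0, 0, -0.1, 0, 0, 0, -0.06, 0, 0, 0, 0, 0, 0, 0, 0, 0, 0, 0, 0],
)

```text
time: 17.72
eef_pos: [0.5442, -0.1845, 0.1602]
tcp_rot: [0.497, 0.868, 0.001, 0.001]
ft_force: [8.1, -0.0, -11.0]
gripper_width: 0.0556
```

```bash
python3 - <<'E'
from m import *
s=read_state();print(s['eef_pos'],s['tcp_rot'],s['ft_force'],s['torque'],s['gripper_width'],s['time'])
q=s['tcp_rot'];print('yaw turned',2*(np.arctan2(q[1],q[0])-np.arctan2(.99995,.00992)))
f=save('side','s11');cv2.imwrite('pics/s11c.png',cv2.resize(f['frame'][180:270,230:330],None,fx=6,fy=6,interpolation=cv2.INTER_CUBIC))
E
```

```text
[ 0.54421888 -0.18452592  0.16016267] [4.97244860e-01 8.67609583e-01 7.96852266e-04 7.25322440e-04] [  8.07142466  -0.02627007 -11.00313668] [ 0.04173299 -1.18535761  0.03104401] 0.05556086707365763 17.7167
yaw turned -1.0210009736522658
```

View pics/s11c.png

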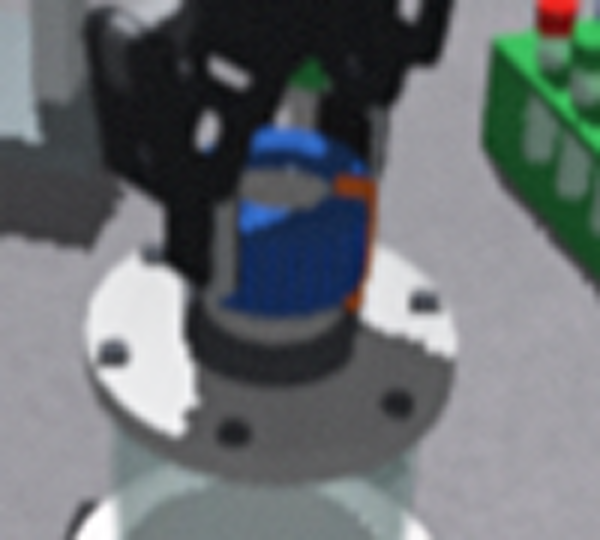

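The stripe is back at (360,185), the same place as in the first lifted view. I'll lower it into the lock and release.

carry_out(
  plan=[0, 0, -4, 0, 0, 0, -4, 0, 0, 0, -4, 0, 0, 0, 0, 0],
)

```text
time: 18.1
eef_pos: [0.5442, -0.1846, 0.149]
tcp_rot: [0.497, 0.868, 0.001, 0.001]
ft_force: [6.4, 1.5, -7.9]
gripper_width: 0.0556
```

carry_out(
  plan=[0, 0, 0, 0, 0, 0, 0, 0, 0, 0, 0, 0, 0, 0, 0, 0, 0, 0, 0, 0],
  gripper=1,
)

```text
time: 18.52
eef_pos: [0.5433, -0.1852, 0.1494]
tcp_rot: [0.497, 0.868, -0.0, 0.0]
ft_force: [-0.2, 0.1, 0.8]
gripper_width: 0.0853
```

carry_out(
  plan=[0, 0, 20, 0, 0, 0, 30, 0, 0, 0, 30, 0, 0, 0, 20, 0, 0, 0, 0, 0, 0, 0, 0, 0, 0, 0, 0, 0],
)

```text
time: 19.1
eef_pos: [0.5428, -0.1848, 0.2482]
tcp_rot: [0.497, 0.868, -0.0, -0.001]
ft_force: [0.1, -0.0, 0.9]
gripper_width: 0.0855
```

```bash
python3 - <<'E'
from m import *
s=read_state();print(s['eef_pos'],s['tcp_rot'],s['ft_force'],s['gripper_width'],s['time'])
f=save('wrist','w12'); uv,P=cloud(f)
near=np.hypot(P[:,0]-.543,P[:,1]+.185)<.035
hsv=cv2.cvtColor(f['frame'],cv2.COLOR_BGR2HSV)[uv[:,1],uv[:,0]].astype(int)
m=near&(P[:,2]>.172)&(P[:,2]<.195)&(hsv[:,0]>100)&(hsv[:,0]<130); Q=P[m]
print(cv2.minEnclosingCircle(Q[:,:2].astype(np.float32)),np.median(Q,0).round(4),np.percentile(Q[:,2],[5,95]))
o=near&(hsv[:,0]<18)&(hsv[:,1]>120)&(P[:,2]>.17); d=P[o].mean(0)-[.544,-.1842,0];print('orange',o.sum(),P[o].mean(0).round(4),np.arctan2(d[1],d[0]))
g=save('side','s12')
cv2.imwrite('pics/s12c.png',cv2.resize(g['frame'][110:270,180:340],(600,600),interpolation=cv2.INTER_CUBIC))
E
```

```text
[ 0.54279719 -0.18483262  0.24815442] [ 4.97261458e-01  8.67600549e-01 -8.00304201e-05 -5.69390720e-04] [ 0.10075517 -0.02401433  0.85244016] 0.08549810765124571 19.1
((0.5440965890884399, -0.18408502638339996), 0.02885122038424015) [ 0.5415 -0.1771  0.1774] [0.17386015 0.17853877]
orange 107 [ 0.5641 -0.194   0.1788] -0.4513650629359455
```

View pics/s12c.png

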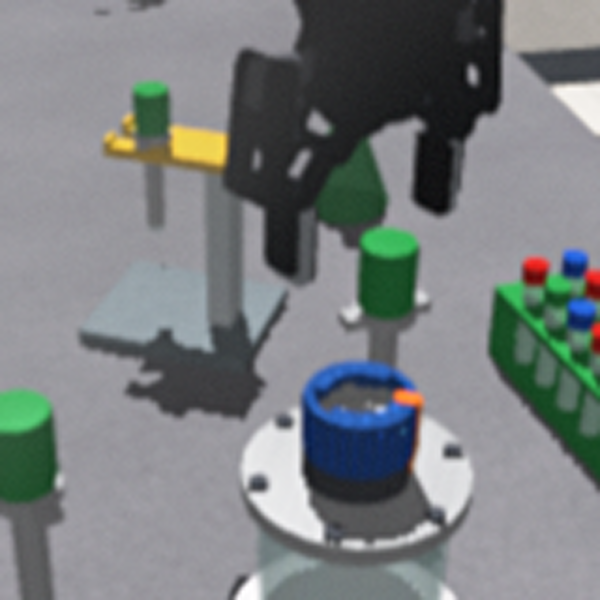

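The collar top is back at 0.177 m with the stripe at −0.45 rad, so it is locked. The probe hangs on the fork and the robot is clear. Handing in.

```bash
python3 -c "
from cell import *
print(job_done())"
```

```text
the job is handed in; nothing more can be done
None
```

The job is done and handed in at about 19 s of the 64 s allowed; no verdict was reported.

- **Unlocking:** I lifted the blue collar about 12.5 mm, turned it about 1.04 rad counterclockwise and let it park. Its top measured 0.183 m, which is 6 mm up as expected, and the probe stayed seated.
- **Moving the probe:** I drew the small probe straight out, carried it upright and hung it on the fork. Its head top measured 0.190 m against 0.189 m expected, and it looks upright.
- **Relocking:** I lifted the empty collar again, turned it back 1.02 rad and lowered it. Its top measured 0.177 m, the locked height. The orange stripe points to −0.45 rad, against about −0.47 rad at the start.

The cameras disagreed by 1–3 mm on the position of the reactor axis, and by about 2 mm on the fork slot. The probe on the fork measured about 1–3 mm from my estimate of the seat, inside the 15 mm limit. No check failed. I stayed clear of the beaker, flask and rack, but did not re-measure their positions at the end.

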